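# Turn the large leaf of the counter menu

## Task

The flip menu on the coffee counter has two stiff leaves side by side on one spine, both on its right-hand side seen from the robot. With a fingertip, push the larger leaf up and over the spine and press it down until it lies flush on the left-hand wing. Only touch and push it: do not pinch it or press hard, leave the small leaf as it is, do not lift or shift the menu, leave the capsules, cup and canister where they stand, and finish clear of everything.

Things in the scene. Friction and masses are not known exactly. Their poses are not given: they have to be found in the camera images.
- menu: Flip menu, loose, about 1.5 kg: steel base 190 x 150 x 12 mm on the counter, a spine, and two wooden wings sloping up from it at 25 degrees like a book cradle. Origin: centre of the underside; x along the spine (away from the robot at yaw 0), y to the left wing, z up. The wings reach 87 mm sideways from the spine axis, tops there 82 mm high. A hard shove shifts it.
- spine (a point): Point on the spine axis at the middle of the large leaf's length; it is 37.5 mm along x from the menu's centre and 45 mm above the menu's underside. The axis runs along the menu's x. Its orientation is that of the menu.
- large_leaf (a joint): Hinge angle, rad: 0 = flat on the right wing (menu's -y side), 1.135 = upright, 2.269 = flat on the left wing (the stop). The leaf's elevation, measured from level on the -y side, is 0.436 + this angle. Starts at 0 to 0.3. A stiff friction hinge: the leaf stays where it is left and does not fall by itself; about 1 to 2 N square to it at the free edge turns it.
- large_leaf_edge (a point): Middle of the large leaf's free edge. The leaf is a grey plastic panel with a white card on each face, 105 mm along the spine, 5 mm thick, its free edge 115 mm from the spine axis, 20 mm beyond the wing's edge so that a fingertip reaches it from outside. It is the half farther along the menu's x.
- small_leaf (a joint): Hinge angle of the small leaf, measured the same way. It starts at 0 to 0.2 and must stay as it is.
- small_leaf_edge (a point): Middle of the free edge of the small leaf: the same make, 65 mm along the spine, its free edge 93 mm from the spine axis, 5 mm thick, centred 55 mm along -x from the menu's centre. A 7.5 mm gap along the spine separates the leaves.
- capsule_a: Coffee capsule standing on the counter to the right of the menu, 33 mm across, 35 mm high, light (20 g). Origin: centre of the underside.
- capsule_b: A like capsule, standing between the menu and the robot. Origin: centre of the underside.
- cup: White espresso cup, 66 mm across, 58 mm high, to the left of the menu. Origin: centre of the underside.
- canister: Steel canister, 80 mm across, 80 mm high, beyond the far end of the menu. Origin: centre of the underside.
Things that resemble listed ones, but are neither listed nor needed, are in the scene too. What is shaped like the capsule_b but green or purple is not meant.

How it is judged:
On the way, in this order (a step that is already met when the one before it is completed fails the run):
1. the large leaf stands past upright (value of joint large_leaf above 1.2 rad), for 0.05 s.
2. the large leaf lies on the left wing (value of joint large_leaf above 2.18 rad), for 0.2 s.
At the end, for the whole second after the job is handed in: The large leaf lies on the left wing, within 0.09 rad (5 degrees) of its stop, at rest; the small leaf's edge is within 30 mm of where it was; the menu within 20 mm and flat on the counter; capsules, cup and canister upright within 15 mm of where they were (value of joint large_leaf above 2.18 rad and velocity of joint large_leaf below 0.1 rad/s and value of joint small_leaf below 0.45 rad and distance of small_leaf_edge from where it was at the start of the episode below 0.03 m and distance of menu from where it was at the start of the episode below 0.02 m and angle between menu's own z axis and vertical below 0.05 rad and distance of each of capsule_a, capsule_b, cup, canister from where it was at the start of the episode below 0.015 m and angle between each of capsule_a, capsule_b, cup, canister's own z axis and vertical below 0.2 rad); the robot touches nothing.
It fails at once if the menu or a leaf is pinched or pressed with over 35 N (contact force between the fingers and menu above 35 N).
It fails at once if the menu is shifted or lifted by over 20 mm, or tipped (distance of menu from where it was at the start of the episode above 0.02 m or angle between menu's own z axis and vertical above 0.15 rad).
It fails at once if the small leaf is moved by over 30 mm (distance of small_leaf_edge from where it was at the start of the episode above 0.03 m).
It fails at once if a bystander is moved by over 15 mm or tipped (distance of any of capsule_a, capsule_b, cup, canister from where it was at the start of the episode above 0.015 m or angle between any of capsule_a, capsule_b, cup, canister's own z axis and vertical above 0.3 rad).
It also fails if it takes over 43 s, if anything falls off the work surface, if the arm or the gripper's body presses on something with over 40 N, if the wrist force passes 120 N, or if a joint passes its speed limit or range.

## Robot

A 6-joint arm with a two-finger parallel gripper is mounted at the origin on the work surface. World frame = base frame: x ahead of the robot, y to its left, z up, the work surface at z = 0. Lengths are in m, angles in rad, forces in N, time in s.
With the tool pointing down it reaches from about 0.3 to 0.85 m from the base axis. Payload 5.4 kg.
Tool frame: the origin (TCP) lies on the front face of the gripper's body, between the roots of the fingers; the fingertips stand 73 mm ahead of it and the grasp point (between the pads) lies 54 mm ahead of it; z points along the fingers, y is the line along which they close (so a half turn about z gives the same grasp; the last joint's range is limited). The gripper opens to 85 mm and grips with 20 to 120 N. Pads are 22 mm wide; open, the fingers measure 114 mm over their backs; the gripper's body (76 mm by 85 mm) begins 54 mm behind the grasp point. The pads swing forward as they close: fully open they stand 13 mm farther back than shut.
Start: joints at [0.979, 0.158, 1.597, -0, 1.386, -0.21], TCP at [0.214, 0.534, 0.304] pointing down, gripper open.
Joint ranges: [-2.91, 2.91], [-0.94, 2.29], [0.18, 2.7], [-1.29, 4.43], [0.17, 2.64], [-3, 3]. Speed limits (rad/s): [2.57, 2.57, 3.14, 3.14, 3.14, 3.14].

## Interface

Orientations are given as a 3x3 rotation matrix whose columns are the frame's x, y, z axes.
In Python, from rig import move_ptp, movel, goto_joints, grip, wait, inverse_kinematics, state, snapshot, camera_params, MotionError, sign_off gives the robot as it stands. Calls block until the motion is done:
- move_ptp(position, orientation): joint-space move of the TCP to a pose.
- movel(position, ori=None, velocity=0.15): straight line of the TCP; ori=None keeps the orientation; velocity is the mean speed in m/s.
- goto_joints(angles): joint-space move.
- grip(opening): finger opening in m; the grip force is fixed at half the most; returns when the fingers have stopped.
- wait(seconds).
- inverse_kinematics(position, orientation): joint angles nearest the present ones, or None.
- state(): the state.
- snapshot(name): name is "scene" or "side" or "wrist"; returns (picture, depth): 400x640x3 uint8, red, green, blue; 400x640 float32, m along the optical axis (not along the pixel's ray), 0 where there is no reading.
- camera_params(name): a dict with "fx", "fy", "cx", "cy" (pixels), "R" (3x3) and "t" (3): a world point X has camera coordinates R X + t. Camera axes: x right, y down, z forward; pixel columns grow to the right and rows downward; lengths in m; the calibration is good to about 2 mm. A picture is of the moment at which its call begins: read the wrist's pose just before it. camera_params takes no time and is no camera call; for the wrist camera it gives the pose at the moment of the call.
A pose or a line that the arm cannot do raises MotionError and nothing moves.
- sign_off(): hands the job in; it is judged then, once.
The state is a dict: "time": time; "qpos": joint angles; "qvel": joint speeds; "joint_torque": joint torques, N m; "position": TCP position; "tcp_rot": TCP orientation; "ft_force": force on the tool from outside, world axes, zero at the start; "moment": the same for the moment, N m; "finger_gap": finger opening in m; "grip_force": force on a finger pad.
Only numpy, scipy, OpenCV 4.12 (cv2) and the standard library are available. Lean on these libraries where they do the work, as an engineer would, in place of code of your own. Each camera call takes 0.05 s, during which the arm holds its last target. There are 200 camera calls.

## Working session

There is one attempt and no reset: what is moved stays moved. The work goes in short steps, each a Python script; the robot and the scene stay as the last script left them, time stands still between calls to the robot, and variables do not carry over. Pictures are saved under pics/ and viewed, at most 10 in all, crops included, and the job is handed in when it is done.

```bash
mkdir -p pics; ls; python3 - <<'E'
from rig import *
import cv2,numpy as np
for n in ("scene","side"):
    p,d=snapshot(n); np.savez(f"{n}.npz",p=p,d=d,**camera_params(n))
    cv2.imwrite(f"pics/{n}0.png",p[:,:,::-1])
    c=camera_params(n); print(n,c["fx"],-np.array(c["R"]).T@c["t"],np.round(c["R"],2).tolist(), (d>0).mean())
print(state()["time"])
E
```

```text
pics
scene 381.8076589363666 [1.04367749 0.27384143 0.5035912 ] [[-0.36, 0.93, -0.02], [0.56, 0.19, -0.8], [-0.75, -0.3, -0.59]] 0.995953125
side 482.13995625814886 [-0.08842829 -0.75472446  0.63127238] [[0.8, -0.59, -0.0], [-0.29, -0.39, -0.88], [0.52, 0.71, -0.48]] 0.99612890625
0.1
```

View pics/scene0.png

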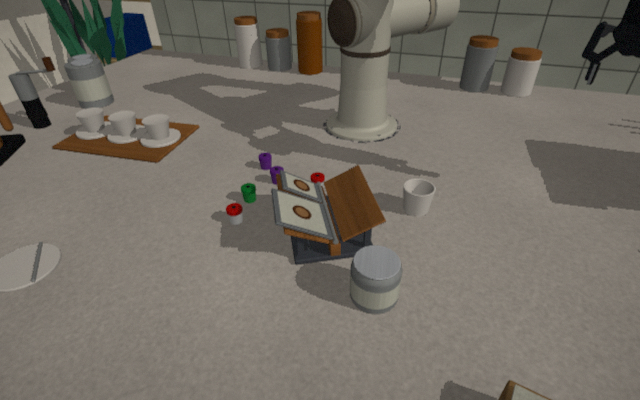

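View pics/side0.png

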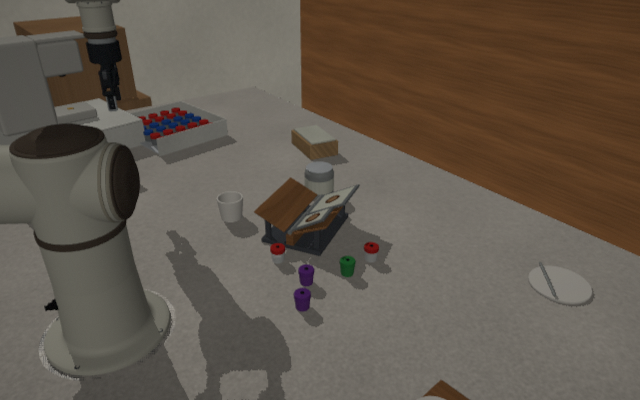

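The scene view shows the menu at about (330,215): the bare brown left wing at (355,203), the large leaf at (302,213) and the small leaf at (300,185). The canister is at (376,278) and the cup at (418,197). In the side view the menu is at about (310,212). Of the capsule-shaped things, the red-topped ones at scene (235,213) and (317,178) are a and b. The purple ones (265,160), (277,175) and the green one (249,193) are not meant.

```bash
cat >h.py <<'E'
import numpy as np,cv2
def cloud(n):
    z=np.load(f"{n}.npz"); d=z["d"]; v,u=np.mgrid[:400,:640]
    c=np.stack([(u-z["cx"])/z["fx"]*d,(v-z["cy"])/z["fy"]*d,d],-1)
    return z["p"],(c-z["t"])@z["R"]
def plane(P):
    for _ in range(4):
        c=P.mean(0); n=np.linalg.svd(P-c,full_matrices=False)[2][2]; n*=np.sign(n[2]); P=P[abs((P-c)@n)<.003]
    return c,n,P
E
python3 - <<'E'
from h import *
A,B=cloud("scene"),cloud("side")
for nm,(p,X) in (("scene",A),("side",B)):
    hsv=cv2.cvtColor(p,cv2.COLOR_RGB2HSV); roi=np.zeros((400,640),bool)
    if nm=="scene": roi[145:320,215:450]=1
    else: roi[150:270,205:395]=1
    red=((hsv[...,0]<8)|(hsv[...,0]>172))&(hsv[...,1]>170)&(hsv[...,2]>90)&roi
    n,l,s,c=cv2.connectedComponentsWithStats(red.astype(np.uint8))
    for i in range(1,n):
        if s[i,4]>15: print(nm,"red",c[i].round(),s[i,4],np.median(X[l==i],0).round(3),X[l==i].min(0).round(3),X[l==i].max(0).round(3))
    br=(hsv[...,0]>5)&(hsv[...,0]<20)&(hsv[...,1]>90)&roi&(X[...,2]>.03)
    n,l,s,c=cv2.connectedComponentsWithStats(br.astype(np.uint8)); 
    for i in range(1,n):
        if s[i,4]>150:
            cc,nn,P=plane(X[l==i]); print(nm,"brown",c[i].round(),s[i,4],cc.round(4),nn.round(3),len(P),"elev",np.degrees(np.arccos(nn[2])).round(1),P.min(0).round(3),P.max(0).round(3))
    # leaf and others, by seeds
    seeds={"scene":{"large":(315,222),"small":(312,190),"large2":(290,205)},"side":{"large":(345,195),"small":(300,222)}}[nm]
    for k,(u,v) in seeds.items():
        W=X[v-5:v+6,u-6:u+7].reshape(-1,3); cc,nn,P=plane(W); print(nm,k,cc.round(4),nn.round(3),len(P),"tilt",np.degrees(np.arccos(nn[2])).round(1))
    for k,(u,v) in {"scene":{"cup":(418,197),"can":(376,262)},"side":{"cup":(231,207),"can":(319,172)}}[nm].items():
        W=X[v-25:v+26,u-25:u+26].reshape(-1,3); W=W[W[:,2]>(.05 if k=="cup" else .07)]; print(nm,k,np.percentile(W,[5,50,95],axis=0).round(3).tolist())
E
python3 - <<'E'
import cv2
a=cv2.imread("pics/scene0.png")[150:320,220:440]; cv2.imwrite("pics/crop1.png",cv2.resize(a,None,fx=3.5,fy=3.5,interpolation=cv2.INTER_CUBIC))
E
```

```text
scene red [317. 177.] 99 [0.367 0.002 0.034] [ 0.348 -0.014  0.027] [0.38  0.015 0.036]
scene red [233. 209.] 129 [ 0.535 -0.117  0.035] [ 0.514 -0.134  0.028] [1.044 0.274 0.504]
scene brown [353. 203.] 2703 [0.4731 0.1147 0.0641] [ 0.235 -0.462  0.855] 306 elev 31.2 [0.365 0.082 0.048] [0.557 0.141 0.079]
scene brown [315. 233.] 422 [0.5904 0.0547 0.0707] [-0.338  0.256  0.906] 60 elev 25.1 [0.536 0.028 0.036] [0.61  0.112 0.083]
scene brown [302. 212.] 152 [0.5452 0.0407 0.0765] [-0.241  0.394  0.887] 152 elev 27.5 [0.528 0.024 0.068] [0.56  0.057 0.085]
scene large [0.5508 0.069  0.0644] [-0.24   0.409  0.881] 143 tilt 28.3
scene small [0.4514 0.0236 0.0595] [-0.274  0.47   0.839] 143 tilt 33.0
scene large2 [0.545  0.0184 0.0862] [-0.244  0.4    0.883] 143 tilt 28.0
scene cup [[0.337, 0.198, 0.051], [0.371, 0.229, 0.056], [0.399, 0.258, 0.059]]
scene can [[0.598, 0.171, 0.071], [0.633, 0.202, 0.08], [0.66, 0.232, 0.081]]
side red [277. 248.] 89 [ 0.356 -0.007  0.035] [ 0.346 -0.02   0.024] [0.375 0.013 0.038]
side red [372. 247.] 78 [ 0.525 -0.128  0.034] [-0.088 -0.755  0.026] [ 0.542 -0.112  0.631]
side brown [286. 204.] 1679 [0.4525 0.102  0.0646] [ 0.216 -0.292  0.932] 479 elev 21.3 [0.363 0.068 0.045] [0.561 0.131 0.083]
side brown [317. 224.] 330 [ 0.4556 -0.0243  0.069 ] [-0.216  0.416  0.883] 242 elev 27.9 [ 0.402 -0.057  0.032] [0.539 0.026 0.084]
side large [0.564  0.0144 0.0897] [0.415 0.253 0.874] 34 tilt 29.1
side small [0.4381 0.0168 0.0582] [-0.275  0.453  0.848] 93 tilt 32.0
side cup [[-0.088, -0.755, 0.051], [0.364, 0.214, 0.056], [0.393, 0.254, 0.631]]
side can [[0.519, 0.012, 0.071], [0.605, 0.177, 0.079], [0.648, 0.224, 0.091]]
```

View pics/crop1.png

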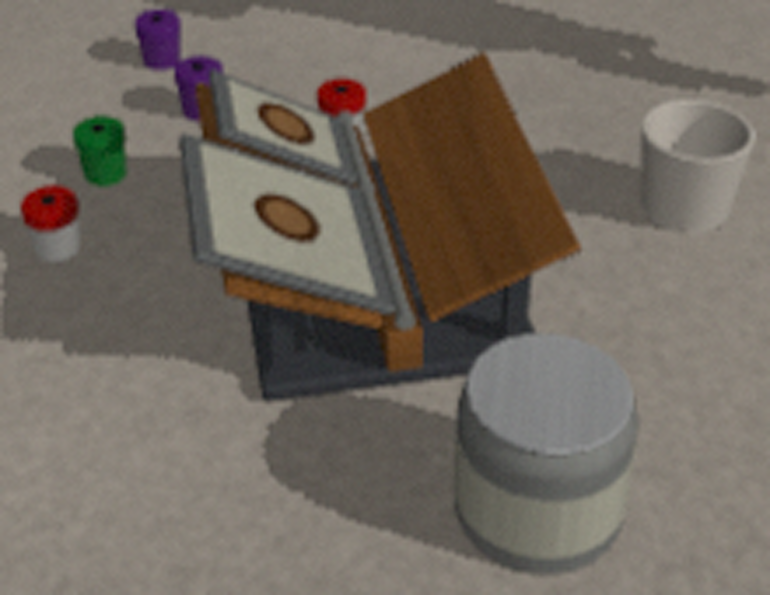

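The crop shows the large leaf, with outer corners at scene (272,189) and (279,225) and far inner corner at (332,238). The menu's yaw is about 31°. Red capsule a is at (233,212) and red capsule b at (317,178), behind the menu. Next I fit the planes and extents in the menu frame.

```bash
python3 - <<'E'
from h import *
for nm,seeds in (("scene",{"large":(305,213),"small":(297,183),"wing":(355,203)}),("side",{"large":(343,198),"small":(311,218),"wing":(285,202)})):
    p,X=cloud(nm)
    for k,(u,v) in seeds.items():
        r=4 if nm=="side" else 7
        c,n,P=plane(X[v-r:v+r+1,u-r:u+r+1].reshape(-1,3))
        for _ in range(3):
            m=(abs((X-c)@n)<.003)&(np.linalg.norm(X-c,axis=-1)<.11)
            l=cv2.connectedComponents(m.astype(np.uint8),connectivity=4)[1]; m=l==l[v,u]; c,n,_=plane(X[m])
        yaw=np.arctan2(-n[0],n[1]) if k!="wing" else np.arctan2(n[0],-n[1])
        t=np.radians(31); ex=np.array([np.cos(t),np.sin(t),0]); ey=np.array([-np.sin(t),np.cos(t),0])
        Q=X[m]; a,b=Q@ex,Q@ey
        print(nm,k,m.sum(),c.round(4),n.round(3),"yaw",np.degrees(yaw).round(1),"tilt",np.degrees(np.arccos(n[2])).round(1),"ex",np.percentile(a,[0,1,5,95,99,100]).round(4),"ey",np.percentile(b,[0,1,99,100]).round(4),"z",np.percentile(Q[:,2],[1,99]).round(4), "base y at z45:", ((c@n-.045*n[2])/ (n@ey) - (c@ex)*(n@ex)/(n@ey)).round(4))
E
```

```text
scene large 2710 [0.5289 0.0355 0.0743] [-0.226  0.421  0.878] yaw 28.2 tilt 28.5 ex [0.3649 0.3704 0.383  0.54   0.5421 0.5481] ey [-0.2968 -0.2943 -0.1918 -0.1897] z [0.0473 0.1009] base y at z45: -0.1879
scene small 2378 [0.5199 0.0373 0.0713] [-0.231  0.429  0.873] yaw 28.3 tilt 29.2 ex [0.3557 0.3665 0.3762 0.5358 0.5413 0.5428] ey [-0.2938 -0.2874 -0.1911 -0.1888] z [0.0471 0.0984] base y at z45: -0.1886
scene wing 2685 [0.4724 0.1157 0.0647] [ 0.214 -0.364  0.906] yaw 30.4 tilt 25.0 ex [0.3562 0.3616 0.3723 0.5433 0.5476 0.5494] ey [-0.1832 -0.1817 -0.1072 -0.105 ] z [0.0468 0.082 ] base y at z45: -0.1864
side large 1021 [0.5087 0.0236 0.0741] [-0.227  0.42   0.879] yaw 28.4 tilt 28.5 ex [0.3574 0.3619 0.3653 0.5304 0.5398 0.5451] ey [-0.2986 -0.296  -0.1927 -0.1909] z [0.0476 0.1012] base y at z45: -0.1883
side small 890 [0.4991 0.0235 0.0717] [-0.231  0.428  0.874] yaw 28.4 tilt 29.1 ex [0.3547 0.3586 0.3636 0.5182 0.5288 0.5319] ey [-0.2957 -0.2883 -0.1924 -0.189 ] z [0.0469 0.0986] base y at z45: -0.1889
side wing 1639 [0.4553 0.1032 0.0643] [ 0.215 -0.366  0.905] yaw 30.5 tilt 25.1 ex [0.3531 0.3564 0.3618 0.5345 0.5432 0.548 ] ey [-0.1844 -0.1827 -0.1083 -0.1065] z [0.0461 0.0825] base y at z45: -0.1871
```

Measured values:
- Menu yaw is 30.4°, and the wing tilts 25.0° as it should.
- The large leaf's elevation is about 28°.
- The spine point is at about (0.5195, 0.086, 0.045), and the free-edge height of 0.10 fits.

I'll keep the fingers shut and the tool tilted 45°, pointing down and toward the left wing. First I check IK along the whole arc.

```bash
cat >>h.py <<'E'
t=np.radians(30.4); EX=np.array([np.cos(t),np.sin(t),0]); EY=np.array([-np.sin(t),np.cos(t),0]); EZ=np.array([0,0,1.])
AX=np.array([.5195,.0858,.045])+.006*EX
q=np.sqrt(.5); D2=np.array([q,-q]); M2=np.array([q,q]); H=.011; S=.010; L=.073
D=q*EY-q*EZ
def R(sgn): y=sgn*EX; return np.stack([np.cross(y,D),y,D],1)
def tcp(phi,push=0.,back=0.):
    "TCP for leaf elevation phi (deg); push = overdrive along leaf normal; back = retreat along the tool"
    f=np.radians(phi); u=np.array([-np.cos(f),np.sin(f)]); n=np.array([np.sin(f),np.cos(f)])
    if phi<45: tip=.113*u-.0025*n-H*M2+S*D2
    elif phi<135: tip=.103*u-.0025*n-H*M2
    else: tip=.092*u-(.0025+H*abs(M2@n))*n
    p=tip+push*n-(L+back)*D2
    return AX+p[0]*EY+p[1]*EZ
E
python3 - <<'E'
from h import *; from rig import *
for s in (1,-1):
  for b,ph in ((.12,20),(0,20),(0,28),(0,45),(0,70),(0,90),(0,115),(0,135),(0,155),(.12,155)):
    j=inverse_kinematics(tcp(ph,0,b),R(s)); print(s,ph,b,tcp(ph,0,b).round(3),None if j is None else np.round(j,2))
E
```

```text
1 20 0.12 [ 0.648 -0.122  0.203] [-0.5   0.83  1.03  0.4   1.96 -1.01]
1 20 0 [ 0.605 -0.049  0.118] [-0.44  0.78  1.29  0.42  1.75 -1.04]
1 28 0 [ 0.602 -0.043  0.133] [-0.43  0.75  1.31  0.42  1.76 -1.03]
1 45 0 [ 0.592 -0.027  0.16 ] [-0.42  0.68  1.35  0.43  1.77 -1.01]
1 70 0 [0.574 0.005 0.185] [-0.38  0.59  1.43  0.45  1.77 -0.98]
1 90 0 [0.556 0.035 0.192] [-0.35  0.53  1.51  0.47  1.74 -0.96]
1 115 0 [0.534 0.073 0.183] [-0.31  0.48  1.6   0.5   1.69 -0.94]
1 135 0 [0.519 0.099 0.163] [-0.27  0.47  1.65  0.52  1.63 -0.94]
1 155 0 [0.51  0.114 0.141] [-0.25  0.49  1.68  0.53  1.58 -0.95]
1 155 0.12 [0.553 0.041 0.226] [-0.35  0.47  1.51  0.48  1.79 -0.93]
-1 20 0.12 [ 0.648 -0.122  0.203] [-0.5   0.83  1.03  0.4   1.96  2.13]
-1 20 0 [ 0.605 -0.049  0.118] [-0.44  0.78  1.29  0.42  1.75  2.1 ]
-1 28 0 [ 0.602 -0.043  0.133] [-0.43  0.75  1.31  0.42  1.76  2.11]
-1 45 0 [ 0.592 -0.027  0.16 ] [-0.42  0.68  1.35  0.43  1.77  2.13]
-1 70 0 [0.574 0.005 0.185] [-0.38  0.59  1.43  0.45  1.77  2.16]
-1 90 0 [0.556 0.035 0.192] [-0.35  0.53  1.51  0.47  1.74  2.19]
-1 115 0 [0.534 0.073 0.183] [-0.31  0.48  1.6   0.5   1.69  2.2 ]
-1 135 0 [0.519 0.099 0.163] [-0.27  0.47  1.65  0.52  1.63  2.2 ]
-1 155 0 [0.51  0.114 0.141] [-0.25  0.49  1.68  0.53  1.58  2.2 ]
-1 155 0.12 [0.553 0.041 0.226] [-0.35  0.47  1.51  0.48  1.79  2.22]
```

```bash
python3 - <<'E'
from h import *; from rig import *
p=tcp(16,0,.12)
move_ptp(p+np.array([0,0,.13]),R(1)); grip(0.0); movel(p,velocity=.2)
movel(tcp(16),velocity=.12); s=state(); print(s["time"],s["ft_force"],s["position"],s["finger_gap"])
for n in ("scene","side"):
    im,d=snapshot(n); np.savez(f"{n}.npz",p=im,d=d,**camera_params(n))
    c=im[140:300,220:420] if n=="scene" else im[130:290,230:430]
    cv2.imwrite(f"pics/{n}1.png",cv2.resize(c[:,:,::-1],None,fx=3,fy=3,interpolation=cv2.INTER_CUBIC))
a,b=[cv2.imread(f"pics/{n}1.png") for n in ("scene","side")]; 
cv2.imwrite("pics/both1.png",cv2.resize(np.hstack([a,b]),(800,320)))
E
```

```text
5.4667 [ 0.45792871 -0.57554682 -0.24576069] [ 0.6071262  -0.0512187   0.11128582] 0.00012116916544415293
```

View pics/both1.png

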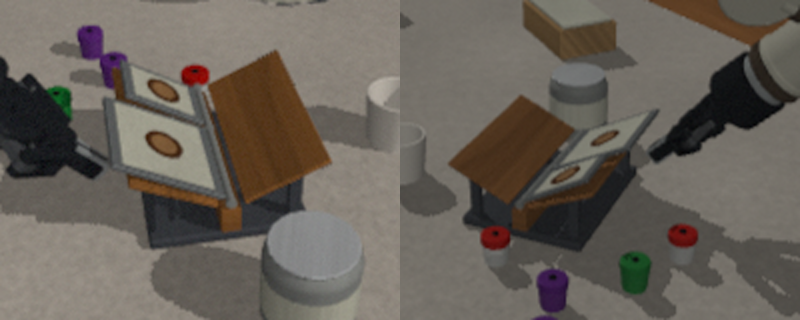

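The fingertip (scene panel (100,168), side panel (655,158)) is below and just outside the large leaf's free edge, with nothing touched. I'll measure the tip against the leaf in the menu frame.

```bash
python3 - <<'E'
from h import *
pos=np.array([ 0.6071262,-0.0512187,0.11128582]); r=pos-AX; print("tcp",r@EY,r[2],"tip expected",np.array([r@EY,r[2]])+L*D2)
for n in ("scene","side"):
    p,X=cloud(n); W=X-AX; y,z,x=W@EY,W[...,2],W@EX
    m=(abs(x)<.02)&(y<-.075)&(y>-.2)&(z>-.02)&(z<.15)
    a=(y-z)*q; b=(y+z)*q
    dist=abs(b-((r@EY)+r[2])*q)   # off tool axis
    f=m&(dist<.018); print(n,"axis reach",(np.percentile(a[f],[90,97,100])-((r@EY)-r[2])*q).round(4), "off-axis max",np.percentile((b-((r@EY)+r[2])*q)[f],[1,50,99]).round(4),"x",np.percentile(x[f],[2,98]).round(3))
    g=m&(dist>.022)&(b>-.05); print(" leaf y,z min",y[g].min().round(4) if g.any() else 0, np.percentile(z[g],[99]).round(4) if g.any() else 0)
    for i in np.argsort(-a[f])[:4]: print("  ",x[f][i].round(3),y[f][i].round(4),z[f][i].round(4),p[f][i])
E
```

```text
tcp -0.16252231750864235 0.06628582 tip expected [-0.11090352  0.01466702]
scene axis reach [0.0612 0.0694 0.0733] off-axis max [-0.0053  0.0126  0.0178] x [-0.014  0.019]
 leaf y,z min -0.1979 [0.1493]
   0.006 -0.1159 0.0092 [94 92 87]
   0.007 -0.1059 0.0197 [90 90 87]
   0.007 -0.1119 0.0139 [93 91 88]
   0.007 -0.1099 0.016 [93 93 91]
side axis reach [0.0633 0.0709 0.0747] off-axis max [-0.0164  0.0099  0.0177] x [-0.02   0.011]
 leaf y,z min -0.1994 [0.1495]
   -0.002 -0.105 0.0183 [76 77 76]
   -0.005 -0.1138 0.0109 [77 77 75]
   -0.007 -0.1092 0.0163 [74 74 71]
   -0.007 -0.1118 0.0141 [75 74 72]
```

Tip reach of 73 mm is confirmed. I'll push the leaf up in steps and watch the force.

```bash
cat >>h.py <<'E'
def sweep(phis,push=0.,vel=.05,lim=12):
    from rig import movel,state
    for ph in phis:
        movel(tcp(ph,push),velocity=vel); s=state(); f=np.array(s["ft_force"]); print(ph,round(s["time"],2),(f@EX).round(1),(f@EY).round(1),f[2].round(1))
        if np.linalg.norm(f)>lim: print("STOP"); return False
    return True
def look(name):
    from rig import snapshot,camera_params
    for n in ("scene","side"):
        im,d=snapshot(n); np.savez(f"{n}.npz",p=im,d=d,**camera_params(n))
        c=im[100:300,220:420] if n=="scene" else im[100:300,210:410]
        cv2.imwrite(f"pics/_{n}.png",cv2.resize(c[:,:,::-1],(400,400),interpolation=cv2.INTER_CUBIC))
    cv2.imwrite(f"pics/{name}.png",np.hstack([cv2.imread(f"pics/_{n}.png") for n in ("scene","side")]))
E
python3 - <<'E'
from h import *
sweep(range(20,81,6)); look("p80")
E
```

```text
20 5.88 0.6 -0.1 -0.2
26 6.26 -0.1 -0.7 0.2
32 6.64 0.7 0.1 0.2
38 7.03 0.1 -0.5 0.5
44 7.41 0.1 0.8 -0.3
50 7.78 -0.3 -0.1 -0.8
56 8.14 -0.4 -0.9 -0.4
62 8.51 0.3 -0.3 -0.5
68 8.88 0.2 0.0 -0.2
74 9.24 -0.3 0.3 0.2
80 9.61 -0.2 0.1 0.5
```

View pics/p80.png

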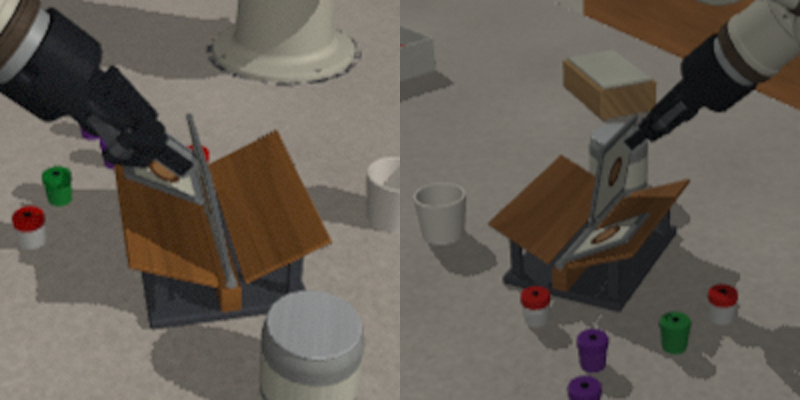

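The leaf stands nearly upright (scene panel (205,190)) with the fingertip on its right-hand face. The small leaf and bystanders haven't moved, and forces are within noise. Continuing over the spine.

```bash
python3 - <<'E'
from h import *
sweep(list(range(86,149,6))+[151,154]); look("p154")
E
```

```text
86 10.07 0.3 -0.5 -0.7
92 10.44 -0.1 0.1 0.7
98 10.81 0.8 -0.8 -0.6
104 11.18 -0.7 -1.2 -0.2
110 11.54 -0.9 -0.5 0.6
116 11.91 0.3 -0.9 -1.8
122 12.28 0.3 -0.6 -0.3
128 12.64 -0.6 0.3 0.6
134 13.01 0.5 -0.2 -0.2
140 13.33 1.1 0.3 -0.3
146 13.65 0.1 -0.2 -0.5
151 13.94 -0.2 -0.2 -0.1
154 14.19 0.2 0.6 -0.1
```

View pics/p154.png

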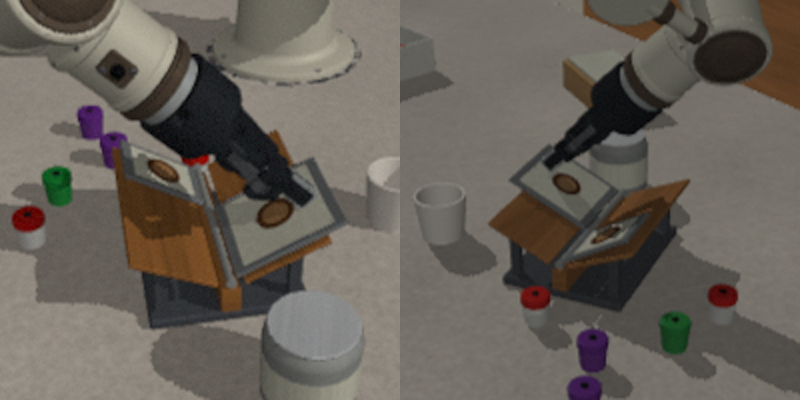

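The leaf is over on the left but a gap to the wing still shows (scene panel (290,260)). I'll press on in 1 mm steps until the force rises.

```bash
python3 - <<'E'
from h import *; from rig import *
def leafangle():
    look("_t"); out=[]
    for n in ("scene","side"):
        p,X=cloud(n); W=X-AX; y,z,x=W@EY,W[...,2],W@EX
        m=(x>.018)&(x<.042)&(y>.025)&(y<.085)&(z>0)&(z<.12) if n=="scene" else (x>-.045)&(x<-.028)&(y>.025)&(y<.08)&(z>0)&(z<.12)
        if m.sum()>20: out.append((180-np.degrees(np.arctan(np.polyfit(y[m],z[m],1)[0]))).round(1))
    return out
print(leafangle())
for k in range(1,22):
    movel(tcp(155,.001*k),velocity=.02); f=np.mean([(wait(.02),state()["ft_force"])[1] for _ in range(6)],0)
    print(k,round(state()["time"],2),(f@EY).round(1),f[2].round(1))
    if np.linalg.norm(f)>6: break
print(leafangle())
E
```

```text
[np.float64(201.7), np.float64(181.6)]
1 14.77 -2.2 2.7
2 15.12 -3.9 7.1
[np.float64(207.7), np.float64(189.5)]
```

The force rose sharply (8 N) after 2 mm, which fits the stop. I'll back off a little along the tool and check.

```bash
python3 - <<'E'
from h import *; from rig import *
movel(tcp(155,.003),velocity=.02); f=np.mean([(wait(.02),state()["ft_force"])[1] for _ in range(6)],0); print(f@EY,f[2])
wait(.3); movel(tcp(155,0,.12),velocity=.12); look("end")
for n in ("scene","side"):
    p,X=cloud(n); W=X-AX; y,z,x=W@EY,W[...,2],W@EX
    m=(abs(x)<.04)&(y>.03)&(y<.095)&(z>0)&(z<.07)
    c,nn,P=plane(X[m]); print(n,m.sum(),len(P),"tilt",np.degrees(np.arccos(nn[2])).round(2),"yaw",np.degrees(np.arctan2(nn[0],-nn[1])).round(1),"height at y=80mm",z[m&(abs(y-.08)<.004)].mean().round(4))
    w=(x<-.075)&(x>-.12)&(y>.03)&(y<.08)&(z>0)&(z<.07); c,nn,P=plane(X[w]); print("  wing tilt",w.sum(),np.degrees(np.arccos(nn[2])).round(2))
print(state()["time"])
E
```

```text
-5.31051071767692 11.070675299538879
scene 1105 1091 tilt 24.78 yaw 30.4 height at y=80mm 0.0402
  wing tilt 346 24.88
side 530 515 tilt 24.98 yaw 30.9 height at y=80mm 0.0405
  wing tilt 291 25.17
17.1417
```

View pics/end.png

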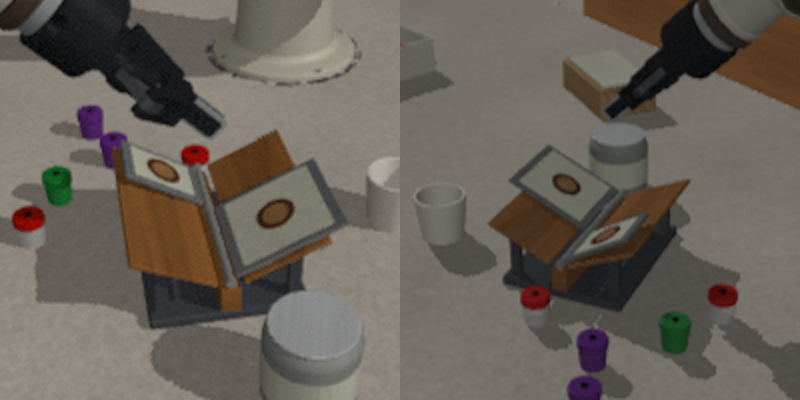

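The leaf tilts 24.8–25.0° and the wing 24.9–25.2°, so it lies flush. The small leaf and all bystanders are where they were, and the arm is clear.

```bash
python3 - <<'E'
from rig import *
import numpy as np
movel(np.array(state()["position"])+[0,0,.1]); wait(.5); print(sign_off())
E
```

```text
the job is handed in; nothing more can be done
None
```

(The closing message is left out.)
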